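# Ready the contact grill and hold its top plate up for loading

## Task

Get the contact grill ready for the sandwiches: push its drip tray fully home into the side of the grill while the lid is still down, then lift the lid, without ever letting it drop, and hold it open at 60 degrees (give or take 8) so that I can lay the sandwiches in. Finish while still holding it there in the fingers, because the lid falls shut as soon as it is let go, and leave everything else on the worktop where it stands.

Things in the scene. Friction and masses are not known exactly. Their poses are not given: they have to be found in the camera images.
- grill: Contact grill (panini press), steel and black, fixed: base 270 mm deep (x), 330 mm wide (y), deck 60 mm and closed lid 121 mm above the worktop. Origin: on the worktop under the middle of the base. Own axes: -x front with the handle (towards the robot at yaw 0), +x hinge side, +y the left side from which the drip tray slides out, z up. Its place and yaw vary.
- drip_tray (a joint): How far the drip tray (a black-fronted metal drawer low in the grill's left side) stands out along the grill's +y, in m: 0 fully home against its stop, at most 0.11. It slides with about 1.5 N of friction and stays where it is left.
- tray_lip (a point): Middle of the outer edge of the drip tray's grip lip, 40 mm above the worktop; moves with the tray. The lip: a black ledge 90 mm long (along the grill's x), 8 mm thick, 24 mm out from the tray's front panel (138 by 30 mm, lower edge 14 mm up). With the tray home it is 195 mm from the grill's origin along +y, 57 mm beyond the lid's left edge.
- top_plate (a joint): Opening angle of the lid (upper hot plate and housing, 0.85 kg give or take a fifth, 275 mm wide, 222 mm from hinge to front face) in rad: 0 closed and level, grows as the handle end rises, 1.047 is 60 degrees, stop at 1.75. The hinge is free: below about 1.4 rad the lid falls shut unless held.
- handle_mid (a point): Middle of the lid's handle bar: round, black, 18 mm diameter, parallel to the grill's y, 162 mm free length between two brackets, 38 mm clear gap to the lid's front face. Moves and turns with the lid: 97 mm above the worktop when closed; 270 mm from the hinge along the lid's -x and 5 mm to its upper side. The bar can turn within closed fingers.
- plate_hinge (a point): Middle of the lid's hinge axis, at the rear of the grill, 105 mm behind its origin along +x and 92 mm above the worktop; the axis is parallel to the grill's y. Does not move.
- oil_bottle: Bystander: dark green oil bottle, 62 mm diameter, 215 mm tall; origin at the centre of its underside.
- moka_pot: Bystander: aluminium stove-top coffee pot with black handle, 84 mm wide, 158 mm tall; origin at the centre of its underside.
- mug: Bystander: white mug, 80 mm diameter, 95 mm tall; origin at the centre of its underside.
- pepper_mill: Bystander: dark wooden pepper mill, 56 mm diameter, 182 mm tall, close to the grill's right side; origin at the centre of its underside.
- salt_jar: Bystander: glass jar with steel cap, 68 mm diameter, 85 mm tall, near the grill's left rear corner; origin at the centre of its underside.
- side_plate: Bystander: white plate, 170 mm diameter, 18 mm tall; origin at the centre of its underside.
- spatula: Bystander: spatula with wooden handle and steel blade, 270 mm long, lying on the worktop; origin at the middle of its underside.

How it is judged:
By the outcome, as a careful person would: the job done as asked, in the order asked, and still so for the second after the job is handed in, while the arm keeps its last pose, push and grip.
It also fails if it takes over 58 s, if anything falls off the work surface, if the arm or the gripper's body presses on something with over 40 N, if the wrist force passes 120 N, or if a joint passes its speed limit or range.

## Robot

A 6-joint arm with a two-finger parallel gripper is mounted at the origin on the work surface. World frame = base frame: x ahead of the robot, y to its left, z up, the work surface at z = 0. Lengths are in m, angles in degrees, forces in N, time in s.
With the tool pointing down it reaches from about 0.4 to 0.825 m from the base axis. Payload 7 kg.
Tool frame: the origin (TCP) lies midway between the tips of the shut fingers; the grasp point (between the pads) lies 19 mm behind it; z points along the fingers, y is the line along which they close (so a half turn about z gives the same grasp; the last joint's range is limited). The gripper opens to 88 mm and grips with 3 to 60 N. Pads are 19 mm wide; open, the fingers measure 130 mm over their backs; the gripper's body (78 mm by 193 mm) begins 47 mm behind the grasp point.
Start: joints at [-53.68, 20.546, 0.682, 0, -70.136, -16.507], TCP at [0.229, -0.635, 0.227] pointing down, gripper open.
Joint ranges: [-176.03, 176.03], [-82.01, 121.73], [-58.28, 71.71], [-173.87, 95.51], [-174.79, -0.11], [-173.66, 173.66]. Speed limits (degrees/s): [136.94, 136.94, 172.46, 180, 180, 180].

## Interface

Orientations are given as [roll, pitch, yaw] about the fixed x, y, z axes, in that order (R = Rz(yaw) Ry(pitch) Rx(roll)).
In Python, from plant import get_state, optics, order gives the robot as it stands. The module is installed in compiled form; this text tells all that it offers.
- The arm moves only by the tool send_rows, never from a script. Its argument "moves" is a list of rows, each an object with "slide": the shift along the tool's x, y, z as a fraction of full scale, a list of three; "turn": the turn about the tool's z as a fraction of full scale; "gripper": the opening, from 0 (shut) to 1 (fully open). A call has exactly 5 rows; each row is the pose to reach, as a shift and turn from the pose commanded when the call began, along the tool's axes at that moment; what a row does not reach only later rows make up. Full scale, the value 1, is 150 mm for a shift and 90 degrees for a turn. A row lasts 1/12 s, in which the tool goes at most 41.7 mm and 7.16 degrees, less where a joint would pass 70% of its speed; a pose out of reach is approached as far as the arm can. A call with a number of a shift or a turn outside -1 to 1 is refused whole. A call with a gripper value outside its range is refused whole. The fingers move at their own pace and stop on an object; "newtons" is the grip in N (left out, the last holds). Time passes only in rows, so rows that repeat a pose let the fingers close, or fill a call up. It gives the time, the measured TCP pose, the force, the opening and the grip force at its end, in the units of the state.
- get_state(): the state, without advancing time (a new reading comes with each control period).
- optics.capture(name): name is "side" or "top" or "wrist"; returns a dict with "img" (420x560x3 uint8, red, green, blue), "intrinsics" (3x3 intrinsics, pixels), "origin" and "attitude" of the camera in the world. Camera axes: x right, y down, z forward; pixel columns grow to the right and rows downward; lengths in m; the calibration is good to about 2 mm. The wrist camera is an equidistant fisheye: a pixel r from the principal point sees the ray r / f radians off the axis. A picture is of the moment at which its call begins. There is no depth.
- order.close_job(): hands the job in; it is judged then, once.
Trained networks look in the newest picture that a camera, given by its name, has taken for a name from the list of things; names that differ only in an ending like _2 or _b are one class to them, and where a whole thing is asked for, a point or a joint stands for the part that bears it (a point fixed in the world has none). Each returns a list of dicts, best first, with "p" (0 to 1); they miss things now and then, are a little off and sometimes report something else, mostly with a low value. They report only what shows in the picture. A call takes as long as a camera call.
- optics.look_for(camera, name): "location" ([x, y, z] in m, in world coordinates, good to about 4 mm: the middle of the surface that is visible of it).
The state is a dict: "time_s": time; "joints": joint angles; "qd": joint speeds; "joint_torque": joint torques, N m; "tcp_pos": TCP position; "eef_rot": TCP orientation; "contact_force": force on the tool from outside, world axes, zero at the start; "moment": the same for the moment, N m; "gripper_width": finger opening in m; "gripper_force": force on a finger pad.
Only numpy, scipy, OpenCV 4.12 (cv2) and the standard library are available. Lean on these libraries where they do the work, as an engineer would, in place of code of your own. Each camera call takes 0.05 s, during which the arm holds its last target. There are 200 camera calls.

## Working session

There is one attempt and no reset: what is moved stays moved. The work goes in short steps, Python scripts to look and compute and a tool call to move; the robot and the scene stay as the last step left them, time stands still between calls to the robot, and variables do not carry over. Pictures are saved under pics/ and viewed, at most 10 in all, crops included, and the job is handed in when it is done.

Besides the shell and the picture viewer there is one more tool, called after "Emit:" as name([rows], argument=value, ...), one row to a line, values as JSON. send_rows: Moves the arm, as the interface text tells. Shift numbers are shares of 150 mm and turn numbers shares of 90 degrees, none past 1 either way. Its arguments: {"type":"object","properties":{"moves":{"type":"array"},"newtons":{"type":"number"}},"required":["moves"]}

```bash
mkdir -p pics; ls
python3 - <<'E'
from plant import get_state, optics, order
import cv2
s=get_state(); print({k:s[k] for k in ('time_s','tcp_pos','eef_rot','gripper_width','contact_force')})
for c in ('top','side'):
    d=optics.capture(c); cv2.imwrite(f'pics/{c}0.png',d['img'][:,:,::-1]); print(c,d['origin'],d['intrinsics'][0][0])
    for n in ('grill','tray_lip','handle_mid','drip_tray','top_plate','oil_bottle','moka_pot','mug','pepper_mill','salt_jar','side_plate','spatula'):
        r=optics.look_for(c,n); print(n,[( [round(float(v),3) for v in q['location']],round(q['p'],2)) for q in r[:2]])
E
```

```text
pics
{'time_s': 0.0, 'tcp_pos': array([ 0.22859135, -0.63460214,  0.22562995]), 'eef_rot': array([ 1.79906235e+02, -7.46321197e-03, -1.60195943e+02]), 'gripper_width': 0.08739536963355675, 'contact_force': array([-0.31312085, -0.24797159, -0.10369745])}
top [ 0.1733107  -0.02346731  1.92933173] 535.7629266268558
grill [([0.593, 0.01, 0.117], 0.7), ([0.618, 0.205, 0.022], 0.43)]
tray_lip [([0.617, 0.207, 0.021], 0.75)]
handle_mid [([0.594, -0.007, 0.116], 0.7)]
drip_tray [([0.615, 0.203, 0.022], 0.67), ([0.331, -0.317, 0.018], 0.49)]
top_plate [([0.587, -0.013, 0.116], 0.91), ([0.33, -0.315, 0.02], 0.65)]
oil_bottle [([0.442, -0.5, 0.139], 0.77)]
moka_pot [([0.363, 0.494, 0.128], 0.75)]
mug [([0.583, 0.502, 0.044], 0.56), ([0.332, -0.314, 0.015], 0.45)]
pepper_mill [([0.546, -0.212, 0.157], 0.71)]
salt_jar [([0.773, 0.19, 0.081], 0.6)]
side_plate [([0.299, 0.26, 0.012], 0.83)]
spatula [([0.329, -0.313, 0.017], 0.49)]
side [-0.15747431  0.78721882  1.43153666] 483.1006029652857
grill [([0.584, 0.052, 0.116], 0.92)]
tray_lip [([0.59, 0.495, 0.052], 0.57), ([0.35, 0.515, 0.12], 0.55)]
handle_mid [([0.579, 0.009, 0.113], 0.83)]
drip_tray [([0.62, 0.197, 0.024], 0.62)]
top_plate [([0.573, 0.008, 0.114], 0.77), ([0.544, -0.205, 0.115], 0.5)]
oil_bottle [([0.571, 0.009, 0.114], 0.21)]
moka_pot [([0.348, 0.51, 0.123], 0.9), ([0.331, -0.156, 0.002], 0.73)]
mug [([0.592, 0.497, 0.048], 0.68)]
pepper_mill []
salt_jar [([0.771, 0.204, 0.061], 0.76), ([0.583, 0.055, 0.115], 0.6)]
side_plate [([0.299, 0.262, 0.01], 0.79)]
spatula []
```

View pics/top0.png

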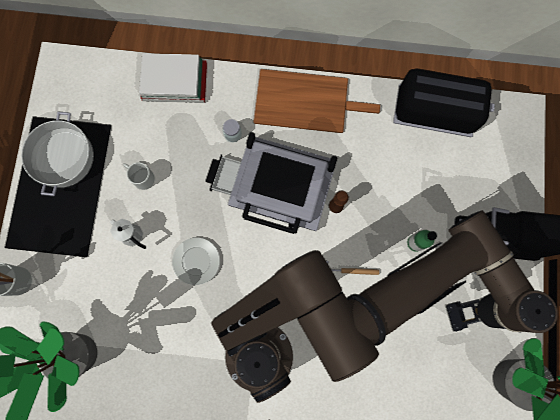

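View pics/side0.png

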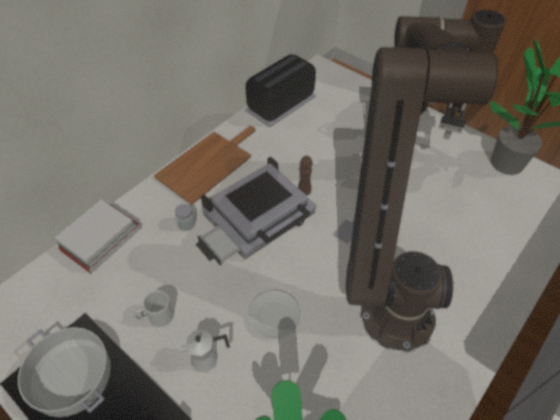

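The top picture shows the grill near (283,183), its handle bar from about (246,214) to (296,226), the tray lip near (212,172), the salt jar at (232,128) and the pepper mill at (339,202). The side view agrees. I'll enlarge the grill.

Run:
```python
import cv2
i=cv2.imread('pics/top0.png')[115:245,190:360]
cv2.imwrite('pics/crop0.png',cv2.resize(i,None,fx=4.5,fy=4.5,interpolation=cv2.INTER_CUBIC))
```

```text
(no output)
```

View pics/crop0.png

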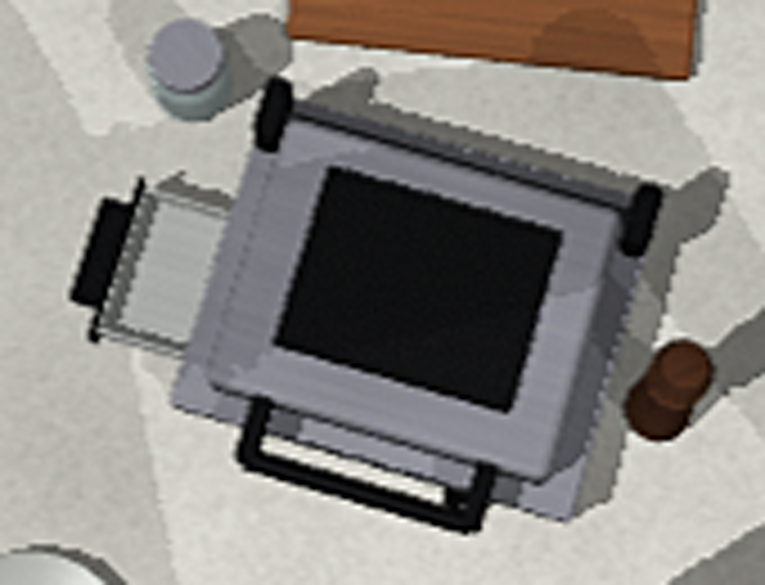

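```bash
cat > h.py <<'E'
import numpy as np
from plant import get_state, optics, order
def Rz(a): c,s=np.cos(a),np.sin(a); return np.array([[c,-s,0],[s,c,0],[0,0,1]])
def proj(d,P):
    q=(np.atleast_2d(P)-d['origin'])@np.array(d['attitude']); q=q@np.array(d['intrinsics']).T
    return q[:,:2]/q[:,2:]
def st():
    s=get_state(); print('t %.2f'%s['time_s'],'tcp',np.round(s['tcp_pos'],4),'rpy',np.round(s['eef_rot'],1),'F',np.round(s['contact_force'],1),'M',np.round(s['moment'],2),'w %.4f gf %.1f'%(s['gripper_width'],s['gripper_force']),'q',np.round(s['joints'],1)); return s
E
python3 - <<'E'
from h import *
from scipy.optimize import least_squares
d=optics.capture('top'); print(np.array(d['attitude']).shape, np.round(d['attitude'],3))
cr=np.array([[172,405],[570,520],[105,200],[72,300],[250,455],[472,520]],float)
px=(cr+.5)/4.5-.5+[190,115]
def pts(p):
    L=np.array([[-.135,.165,.06],[-.135,-.165,.06],[.045,.195+p[3],.044],[-.045,.195+p[3],.044],[-.165,p[4],.1],[-.165,-p[4],.1]])
    return L@Rz(p[2]).T+[p[0],p[1],0]
f=lambda p:(proj(d,pts(p))-px).ravel()
r=least_squares(f,[.6,0,-.25,.05,.085]); print(np.round(r.x,4),np.degrees(r.x[2]),np.round(r.fun,1))
x,y,a,t,_=r.x
for n,l in dict(lip=[0,.195+t,.04],liphome=[0,.195,.04],handle=[-.165,0,.097],hinge=[.105,0,.092]).items(): print(n,np.round(Rz(a)@l+[x,y,0],4))
E
```

```text
(3,) [-168.391   -0.374  -83.616]Traceback (most recent call last):
  File "<stdin>", line 10, in <module>
    return func(*args, **kwargs)
    vector_fun = VectorFunction(
        fun_wrapped,
    ...<6 lines>...
        workers=workers
    )
    self._update_fun()
    ~~~~~~~~~~~~~~~~^^
    self.f = self.fun_wrapped(xp_copy(self.x))
             ~~~~~~~~~~~~~~~~^^^^^^^^^^^^^^^^^
    return np.atleast_1d(self.fun(x))
                         ~~~~~~~~^^^
    return self.f(x, *self.args, **self.kwargs)
           ~~~~~~^^^^^^^^^^^^^^^^^^^^^^^^^^^^^^
  File "<stdin>", line 9, in <lambda>
  File "h.py", line 5, in proj
    q=(np.atleast_2d(P)-d['origin'])@np.array(d['attitude']); q=q@np.array(d['intrinsics']).T
                                                                ~^~~~~~~~~~~~~~~~~~~~~~~~~~~~
ValueError: matmul: Input operand 1 has a mismatch in its core dimension 0, with gufunc signature (n?,k),(k,m?)->(n?,m?) (size 3 is different from 6)
```

Attitude is roll, pitch, yaw.

```bash
sed -i "s/@np.array(d\['attitude'\])/@Rot.from_euler('xyz',d['attitude'],degrees=True).as_matrix()/; 1a from scipy.spatial.transform import Rotation as Rot" h.py
cat > fit.py <<'E'
from h import *
from scipy.optimize import least_squares
d=optics.capture('top')
cr=np.array([[172,405],[570,520],[105,200],[72,300],[250,455],[472,520]],float)
px=(cr+.5)/4.5-.5+[190,115]
def pts(p):
    L=np.array([[-.135,.165,.06],[-.135,-.165,.06],[.045,.195+p[3],.044],[-.045,.195+p[3],.044],[-.165,p[4],.1],[-.165,-p[4],.1]])
    return L@Rz(p[2]).T+[p[0],p[1],0]
f=lambda p:(proj(d,pts(p))-px).ravel()
r=least_squares(f,[.6,0,-.25,.05,.085]); print(np.round(r.x,4),np.degrees(r.x[2]),np.round(r.fun,1))
x,y,a,t,_=r.x
for n,l in dict(lip=[0,.195+t,.04],liphome=[0,.195,.04],handle=[-.165,0,.097],hinge=[.105,0,.092]).items(): print(n,np.round(Rz(a)@l+[x,y,0],4))
E
python3 fit.py
```

```text
[ 0.609  -0.0082 -0.1085  0.0645  0.0885] -6.218800386358211 [-1.8  3.4  1.  -1.9 -0.1 -3.3  1.2 -2.  -0.5  3.4  0.2  0.1]
lip [0.6371 0.2498 0.04  ]
liphome [0.6301 0.1856 0.04  ]
handle [0.4449 0.0097 0.097 ]
hinge [ 0.7133 -0.0196  0.092 ]
```

```bash
sed -i 's/\[\.045,\.195/[.045+p[5],.195/; s/\[-\.045,\.195/[-.045+p[5],.195/; s/,\.085\])/,.085,0])/; s/a,t,_=/a,t,_,o=/; s/lip=\[0,/lip=[o,/; s/liphome=\[0,/liphome=[o,/' fit.py; python3 fit.py
```

```text
[ 0.6121 -0.0182 -0.1729  0.0722  0.0887 -0.0315] -9.904568024888716 [-0.4 -0.6  0.8 -0.2  0.1 -0.4 -0.1  0.4 -0.2  0.4 -0.1  0.3]
lip [0.6271 0.2505 0.04  ]
liphome [0.6146 0.1794 0.04  ]
handle [0.4496 0.0102 0.097 ]
hinge [ 0.7156 -0.0362  0.092 ]
```

The refined fit has residuals under 1 px: grill yaw −9.9°, tray out about 72 mm. I'll raise and turn first.

Emit:
send_rows([
  {"slide": [0, 0, -0.25], "turn": -0.07, "gripper": 0},
  {"slide": [0, 0, -0.5], "turn": -0.14, "gripper": 0},
  {"slide": [0, 0, -0.73], "turn": -0.21, "gripper": 0},
  {"slide": [0, 0, -0.73], "turn": -0.28, "gripper": 0},
  {"slide": [0, 0, -0.73], "turn": -0.35, "gripper": 0},
], newtons=40)

```text
time_s: 1.87
tcp_pos: [0.2292, -0.6359, 0.3394]
eef_rot: [-179.7, -0.1, -128.4]
contact_force: [0.8, 1.4, -1.3]
gripper_width: 0.0597
gripper_force: 0.0
```

```bash
cat >> h.py <<'E'
def go(T,yaw=None,s=None):
    """slide/turn shares from measured pose to world TCP T"""
    s=s or st(); R=Rot.from_euler('xyz',s['eef_rot'],degrees=True).as_matrix()
    v=R.T@(np.array(T)-s['tcp_pos'])/.15
    out=[np.round(v,3)]
    if yaw is not None: out.append(np.round(-((yaw-s['eef_rot'][2]+180)%360-180)/90,3))
    print('slide',*out);
E
python3 -c "
from h import *
go([.645,.3,.335],-99.9)"
```

```text
t 1.87 tcp [ 0.2292 -0.6359  0.3394] rpy [-1.797e+02 -1.000e-01 -1.284e+02] F [ 0.8  1.4 -1.3] M [0.07 0.05 0.01] w 0.0597 gf 0.0 q [-53.7  18.   11.3   0.  -83.   15.3]
slide [-6.613  1.7    0.008] -0.316
```

Emit:
send_rows([
  {"slide": [-0.2, 0.05, 0], "turn": -0.07, "gripper": 0},
  {"slide": [-0.4, 0.1, 0], "turn": -0.14, "gripper": 0},
  {"slide": [-0.6, 0.15, 0], "turn": -0.21, "gripper": 0},
  {"slide": [-0.8, 0.2, 0], "turn": -0.28, "gripper": 0},
  {"slide": [-1, 0.25, 0], "turn": -0.316, "gripper": 0},
])

```text
time_s: 2.28
tcp_pos: [0.2935, -0.4932, 0.336]
eef_rot: [-180.0, -0.0, -99.9]
contact_force: [1.0, -0.7, -0.2]
gripper_width: 0.0266
gripper_force: 0.0
```

```bash
python3 -c "
from h import *
go([.645,.3,.335],-99.9)"
```

```text
t 2.28 tcp [ 0.2935 -0.4932  0.336 ] rpy [-180.    -0.   -99.9] F [ 1.  -0.7 -0.2] M [0.06 0.02 0.04] w 0.0266 gf 0.0 q [-39.7   8.1  -1.9  -0.  -80.   29.8]
slide [-5.613 -1.398  0.007] -0.0
```

Six calls of about −0.94, −0.23 are needed.

Emit:
send_rows([
  {"slide": [-0.2, -0.05, 0], "turn": 0, "gripper": 0},
  {"slide": [-0.4, -0.1, 0], "turn": 0, "gripper": 0},
  {"slide": [-0.6, -0.15, 0], "turn": 0, "gripper": 0},
  {"slide": [-0.8, -0.2, 0], "turn": 0, "gripper": 0},
  {"slide": [-1, -0.25, 0], "turn": 0, "gripper": 0},
])

```text
time_s: 2.7
tcp_pos: [0.3571, -0.3522, 0.3363]
eef_rot: [-180.0, -0.0, -100.3]
contact_force: [1.3, 0.1, 0.8]
gripper_width: 0.001
gripper_force: 0.0
```

Emit:
send_rows([
  {"slide": [-0.2, -0.05, 0], "turn": 0, "gripper": 0},
  {"slide": [-0.4, -0.1, 0], "turn": 0, "gripper": 0},
  {"slide": [-0.6, -0.15, 0], "turn": 0, "gripper": 0},
  {"slide": [-0.8, -0.2, 0], "turn": 0, "gripper": 0},
  {"slide": [-1, -0.25, 0], "turn": 0, "gripper": 0},
])

```text
time_s: 3.12
tcp_pos: [0.4207, -0.2112, 0.3364]
eef_rot: [-179.9, 0.0, -100.2]
contact_force: [0.5, -1.0, -0.3]
gripper_width: 0.0005
gripper_force: 0.0
```

Emit:
send_rows([
  {"slide": [-0.2, -0.05, 0], "turn": 0, "gripper": 0},
  {"slide": [-0.4, -0.1, 0], "turn": 0, "gripper": 0},
  {"slide": [-0.6, -0.15, 0], "turn": 0, "gripper": 0},
  {"slide": [-0.8, -0.2, 0], "turn": 0, "gripper": 0},
  {"slide": [-1, -0.25, 0], "turn": 0, "gripper": 0},
])

```text
time_s: 3.53
tcp_pos: [0.4843, -0.0702, 0.3365]
eef_rot: [-180.0, 0.0, -100.2]
contact_force: [1.1, 0.1, 0.5]
gripper_width: 0.0002
gripper_force: 0.0
```

Emit:
send_rows([
  {"slide": [-0.2, -0.05, 0], "turn": 0, "gripper": 0},
  {"slide": [-0.4, -0.1, 0], "turn": 0, "gripper": 0},
  {"slide": [-0.6, -0.15, 0], "turn": 0, "gripper": 0},
  {"slide": [-0.8, -0.2, 0], "turn": 0, "gripper": 0},
  {"slide": [-1, -0.25, 0], "turn": 0, "gripper": 0},
])

```text
time_s: 3.95
tcp_pos: [0.5479, 0.0708, 0.3363]
eef_rot: [-180.0, 0.0, -100.2]
contact_force: [0.6, -1.3, 0.9]
gripper_width: 0.0004
gripper_force: 0.0
```

Run:
```python
from h import *
import cv2
go([.645,.3,.335],-99.9)
d=optics.capture('wrist'); cv2.imwrite('pics/w1.png',d['img'][:,:,::-1]); print(d['origin'],d['attitude'],d['intrinsics'])
print([(np.round(q['location'],3),q['p']) for q in optics.look_for('wrist','tray_lip')])
print([(np.round(q['location'],3),q['p']) for q in optics.look_for('wrist','handle_mid')])
```

```text
t 3.95 tcp [0.5479 0.0708 0.3363] rpy [-180.     0.  -100.2] F [ 0.6 -1.3  0.9] M [-0.06  0.04 -0.02] w 0.0004 gf 0.0 q [ 27.7   5.9  -4.4   0.  -79.7 -37.9]
slide [-1.619 -0.365  0.01 ] -0.004
[ 0.53314987 -0.00764026  0.49243726] [1.62797875e+02 5.71969253e-02 1.69836449e+02] [[325.1922621    0.         276.90202143]
 [  0.         325.1922621  210.51700342]
 [  0.           0.           1.        ]]
[(array([ 0.586, -0.017,  0.117]), 0.4)]
[(array([ 0.587, -0.016,  0.115]), 0.56), (array([0.369, 0.482, 0.131]), 0.45)]
```

View pics/w1.png

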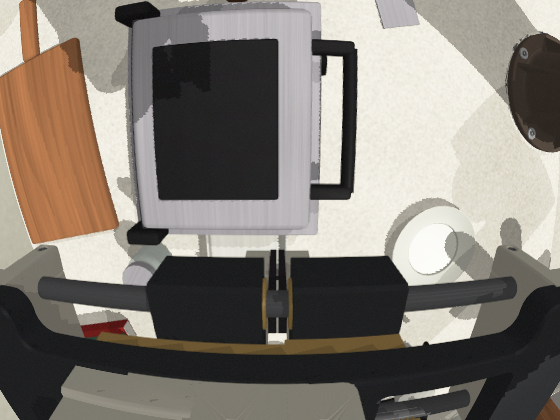

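The wrist view shows the grill square to the tool; the handle bar runs at column 349, rows about 45–195 (middle at (349,119)). I'll refine the handle from this.

```bash
cat >> h.py <<'E'
def ray(d,u,v,z):
    K=np.array(d['intrinsics']); x,y=(u-K[0,2])/K[0,0],(v-K[1,2])/K[1,1]; r=np.hypot(x,y)
    k=np.array([np.sin(r)*x/r,np.sin(r)*y/r,np.cos(r)]); k=Rot.from_euler('xyz',d['attitude'],degrees=True).as_matrix()@k
    o=np.array(d['origin']); return o+k*(z-o[2])/k[2]
E
python3 - <<'E'
from h import *
d=dict(origin=[ 0.53314987,-0.00764026,0.49243726],attitude=[1.62797875e+02,5.71969253e-02,1.69836449e+02],intrinsics=[[325.192,0,276.902],[0,325.192,210.517],[0,0,1]])
P={n:ray(d,*a) for n,a in dict(bar1=(349,45,.097),bar2=(347,193,.097),deckFL=(317,234,.06),deckFR=(320,2,.06),lidFL=(310,229,.121),lidFR=(311,8,.121)).items()}
for n,p in P.items(): print(n,np.round(p,4))
m=(P['bar1']+P['bar2'])/2; print('handle',m)
for a,b in (('bar1','bar2'),('deckFR','deckFL'),('lidFR','lidFL')):
    v=P[b]-P[a]; print(np.linalg.norm(v),np.degrees(np.arctan2(-v[0],v[1])))
go([.645,.3,.2],-99.9)
E
```

```text
bar1 [ 0.4324 -0.078   0.097 ]
bar2 [0.4632 0.1055 0.097 ]
deckFL [0.5068 0.1689 0.06  ]
deckFR [ 0.45   -0.1503  0.06  ]
lidFL [0.5181 0.1359 0.121 ]
lidFR [ 0.4735 -0.1239  0.121 ]
handle [0.44779731 0.01374621 0.097     ]
0.18615863336888144 -9.538813426225087
0.3242261488531688 -10.08734083282736
0.26364037923218353 -9.757494105949466
t 4.10 tcp [0.548  0.071  0.3353] rpy [ 179.9   -0.  -100.1] F [ 0.1 -1.1  0.4] M [ 0.05  0.15 -0.03] w 0.0006 gf 0.0 q [ 27.7   6.   -4.4  -0.  -79.7 -37.8]
slide [-1.617 -0.369  0.9  ] -0.002
```

Emit:
send_rows([
  {"slide": [-0.25, -0.05, 0], "turn": 0, "gripper": 0},
  {"slide": [-0.5, -0.1, 0], "turn": 0, "gripper": 0},
  {"slide": [-0.75, -0.15, 0], "turn": 0, "gripper": 0},
  {"slide": [-1, -0.2, 0], "turn": 0, "gripper": 0},
  {"slide": [-1, -0.3, 0], "turn": 0, "gripper": 0},
])

```text
time_s: 4.52
tcp_pos: [0.6188, 0.2134, 0.3353]
eef_rot: [180.0, 0.0, -100.1]
contact_force: [0.0, -0.2, 0.2]
gripper_width: 0.0004
gripper_force: 0.0
```

Emit:
send_rows([
  {"slide": [-0.25, 0, 0.1], "turn": 0, "gripper": 0},
  {"slide": [-0.5, 0, 0.3], "turn": 0, "gripper": 0},
  {"slide": [-0.6, 0, 0.5], "turn": 0, "gripper": 0},
  {"slide": [-0.6, 0, 0.75], "turn": 0, "gripper": 0},
  {"slide": [-0.6, 0, 0.95], "turn": 0, "gripper": 0},
])

```text
time_s: 4.93
tcp_pos: [0.6337, 0.2975, 0.1906]
eef_rot: [179.9, -0.1, -100.2]
contact_force: [-0.6, -0.0, -0.7]
gripper_width: 0.0005
gripper_force: 0.0
```

Run:
```python
from h import *
import cv2
go([.633,.287,.028],-99.9)
d=optics.capture('wrist'); cv2.imwrite('pics/w2.png',d['img'][:,:,::-1]); print(list(d['origin']),list(d['attitude']))
```

```text
t 4.93 tcp [0.6337 0.2975 0.1906] rpy [ 1.799e+02 -1.000e-01 -1.002e+02] F [-0.6 -0.  -0.7] M [-0.06  0.16  0.02] w 0.0005 gf 0.0 q [ 41.   24.2   1.5  -0.  -67.4 -51.2]
slide [ 0.068 -0.009  1.084] -0.003
[np.float64(0.6193661006771287), np.float64(0.21918753137175367), np.float64(0.3468011067899996)] [np.float64(162.88131447456146), np.float64(-0.06656231380152898), np.float64(169.85675742145483)]
```

View pics/w2.png

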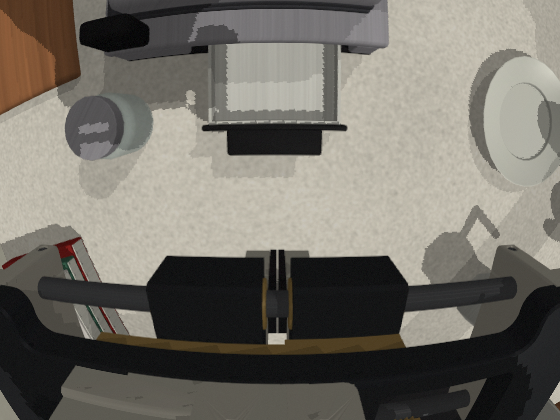

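The lip is centred at column 275 (outer edge at row 154), in line with the fingers at column 278; the space below is clear. Descending.

Emit:
send_rows([
  {"slide": [0, 0, 0.25], "turn": 0, "gripper": 0},
  {"slide": [0, 0, 0.5], "turn": 0, "gripper": 0},
  {"slide": [0, 0, 0.75], "turn": 0, "gripper": 0},
  {"slide": [0, 0, 0.95], "turn": 0, "gripper": 0},
  {"slide": [0, 0, 1], "turn": 0, "gripper": 0},
])

```text
time_s: 5.4
tcp_pos: [0.6323, 0.2948, 0.0393]
eef_rot: [179.7, -0.3, -100.3]
contact_force: [-0.2, -1.2, -1.5]
gripper_width: 0.0001
gripper_force: 0.0
```

Run:
```python
from h import *
d=dict(origin=[.61937,.21919,.3468],attitude=[162.881,-.0666,169.857],intrinsics=[[325.192,0,276.902],[0,325.192,210.517],[0,0,1]])
p=ray(d,275,154.5,.04); print('lip',p)
g=np.array([.6121,-.0182,0]); print('grill', (p-g)@Rz(np.radians(-9.9)))
go([.633,.287,.028],-99.9); print('tcp in grill',(get_state()['tcp_pos']-g)@Rz(np.radians(-9.9)))
```

```text
lip [0.62766337 0.2573513  0.04      ]
grill [-0.03204366  0.27412395  0.04      ]
t 5.40 tcp [0.6323 0.2948 0.0393] rpy [ 179.7   -0.3 -100.3] F [-0.2 -1.2 -1.5] M [-0.07  0.21 -0.06] w 0.0001 gf 0.0 q [ 40.9  31.6  -7.7  -0.1 -51.1 -51.2]
slide [ 0.05  -0.014  0.075] -0.005
tcp in grill [-0.03388934  0.31184917  0.03929354]
```

Emit:
send_rows([
  {"slide": [0, 0, 0.08], "turn": 0, "gripper": 0},
  {"slide": [0.1, 0, 0.08], "turn": 0, "gripper": 0},
  {"slide": [0.2, 0, 0.08], "turn": 0, "gripper": 0},
  {"slide": [0.3, 0, 0.08], "turn": 0, "gripper": 0},
  {"slide": [0.4, 0, 0.08], "turn": 0, "gripper": 0},
])

```text
time_s: 5.82
tcp_pos: [0.6248, 0.2377, 0.0336]
eef_rot: [-179.9, 0.2, -100.2]
contact_force: [1.6, 2.0, 0.6]
gripper_width: 0.0003
gripper_force: 1.1
```

Emit:
send_rows([
  {"slide": [0.06, 0, 0], "turn": 0, "gripper": 0},
  {"slide": [0.12, 0, 0], "turn": 0, "gripper": 0},
  {"slide": [0.18, 0, 0], "turn": 0, "gripper": 0},
  {"slide": [0.24, 0, 0], "turn": 0, "gripper": 0},
  {"slide": [0.24, 0, 0], "turn": 0, "gripper": 0},
])

```text
time_s: 6.23
tcp_pos: [0.617, 0.2011, 0.0317]
eef_rot: [180.0, -0.0, -100.3]
contact_force: [-0.5, 1.0, -1.2]
gripper_width: 0.0007
gripper_force: 0.0
```

Emit:
send_rows([
  {"slide": [0.01, 0, 0], "turn": 0, "gripper": 0},
  {"slide": [0.02, 0, 0], "turn": 0, "gripper": 0},
  {"slide": [0.03, 0, 0], "turn": 0, "gripper": 0},
  {"slide": [0.04, 0, 0], "turn": 0, "gripper": 0},
  {"slide": [0.04, 0, 0], "turn": 0, "gripper": 0},
])

```text
time_s: 6.65
tcp_pos: [0.6162, 0.1971, 0.0313]
eef_rot: [180.0, -0.0, -100.2]
contact_force: [0.2, 1.3, 0.8]
gripper_width: 0.0007
gripper_force: 0.5
```

Run:
```python
from h import *
s=st();g=np.array([.6121,-.0182,0]); print('tcp in grill',(s['tcp_pos']-g)@Rz(np.radians(-9.9)))
```

```text
t 6.65 tcp [0.6162 0.1971 0.0313] rpy [ 180.    -0.  -100.2] F [0.2 1.3 0.8] M [0.38 0.18 0.03] w 0.0007 gf 0.5 q [ 35.   28.1 -15.6  -0.  -46.3 -45.2]
tcp in grill [-0.03292749  0.21278076  0.0313123 ]
```

Emit:
send_rows([
  {"slide": [0.01, 0, 0], "turn": 0, "gripper": 0},
  {"slide": [0.02, 0, 0], "turn": 0, "gripper": 0},
  {"slide": [0.03, 0, 0], "turn": 0, "gripper": 0},
  {"slide": [0.04, 0, 0], "turn": 0, "gripper": 0},
  {"slide": [0.04, 0, 0], "turn": 0, "gripper": 0},
])

```text
time_s: 7.07
tcp_pos: [0.6157, 0.1937, 0.0314]
eef_rot: [-179.9, 0.2, -100.2]
contact_force: [-2.0, 11.5, -5.1]
gripper_width: 0.0005
gripper_force: 5.8
```

Emit:
send_rows([
  {"slide": [0.005, 0, 0], "turn": 0, "gripper": 0},
  {"slide": [0.01, 0, 0], "turn": 0, "gripper": 0},
  {"slide": [0.015, 0, 0], "turn": 0, "gripper": 0},
  {"slide": [0.02, 0, 0], "turn": 0, "gripper": 0},
  {"slide": [0.02, 0, 0], "turn": 0, "gripper": 0},
])

```text
time_s: 7.48
tcp_pos: [0.6158, 0.1935, 0.0315]
eef_rot: [-179.9, 0.4, -100.2]
contact_force: [-3.3, 22.9, -6.0]
gripper_width: 0.0003
gripper_force: 10.7
```

Solid stop at 23 N, so the tray is likely home. Backing off, rising, and verifying.

Emit:
send_rows([
  {"slide": [-0.05, 0, 0], "turn": 0, "gripper": 0},
  {"slide": [-0.12, 0, 0], "turn": 0, "gripper": 0},
  {"slide": [-0.2, 0, -0.2], "turn": 0, "gripper": 0},
  {"slide": [-0.25, 0, -0.45], "turn": 0, "gripper": 0},
  {"slide": [-0.25, 0, -0.7], "turn": 0, "gripper": 0},
])

```text
time_s: 7.9
tcp_pos: [0.6212, 0.2256, 0.1368]
eef_rot: [179.9, -0.2, -100.2]
contact_force: [1.2, 0.7, 0.4]
gripper_width: 0.0002
gripper_force: 0.0
```

Emit:
send_rows([
  {"slide": [0, 0, -0.25], "turn": 0, "gripper": 0},
  {"slide": [0, 0, -0.5], "turn": 0, "gripper": 0},
  {"slide": [0, 0, -0.7], "turn": 0, "gripper": 0},
  {"slide": [0, 0, -0.8], "turn": 0, "gripper": 0},
  {"slide": [0, 0, -0.8], "turn": 0, "gripper": 0},
])

```text
time_s: 8.32
tcp_pos: [0.6233, 0.2254, 0.2619]
eef_rot: [-179.7, 0.2, -100.2]
contact_force: [0.0, -0.3, 0.5]
gripper_width: 0.0005
gripper_force: 0.0
```

Run:
```python
from h import *
import cv2
go([.448,.011,.25],-99.9)
d=optics.capture('wrist'); cv2.imwrite('pics/w3.png',d['img'][:,:,::-1]); print(list(d['origin']),list(d['attitude']))
```

```text
t 8.32 tcp [0.6233 0.2254 0.2619] rpy [-179.7    0.2 -100.2] F [ 0.  -0.3  0.5] M [0.06 0.07 0.03] w 0.0005 gf 0.0 q [ 36.8  18.1   1.7   0.1 -73.2 -47. ]
slide [1.615 0.896 0.068] -0.004
[np.float64(0.607557476945712), np.float64(0.14657392687243484), np.float64(0.4176644429193414)] [np.float64(162.60328498923482), np.float64(0.37471093963204605), np.float64(169.81818431639005)]
```

View pics/w3.png

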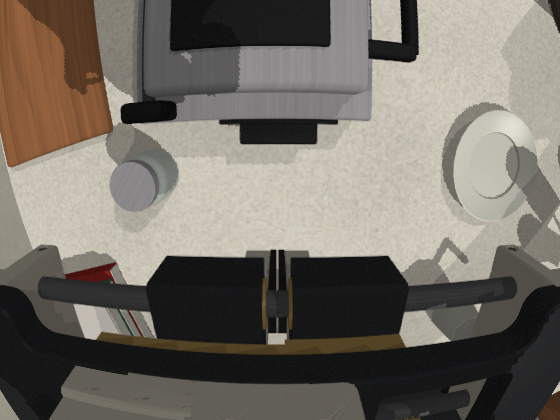

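The tray panel is now flush with the base's side (panel row 122, lip edge row 143). I'll move over to the handle and check the gap numerically.

Emit:
send_rows([
  {"slide": [0.2, 0.1, 0], "turn": 0, "gripper": 0.2},
  {"slide": [0.4, 0.2, 0], "turn": 0, "gripper": 0.41},
  {"slide": [0.6, 0.3, 0], "turn": 0, "gripper": 0.41},
  {"slide": [0.8, 0.4, 0], "turn": 0, "gripper": 0.41},
  {"slide": [0.95, 0.5, 0], "turn": 0, "gripper": 0.41},
])

```text
time_s: 8.78
tcp_pos: [0.5204, 0.0959, 0.2551]
eef_rot: [179.9, -0.1, -100.3]
contact_force: [0.2, -0.2, -0.5]
gripper_width: 0.0285
gripper_force: 0.0
```

Emit:
send_rows([
  {"slide": [0.2, 0.1, 0], "turn": 0, "gripper": 0.41},
  {"slide": [0.4, 0.2, 0], "turn": 0, "gripper": 0.41},
  {"slide": [0.6, 0.35, 0], "turn": 0, "gripper": 0.41},
  {"slide": [0.66, 0.4, 0], "turn": 0, "gripper": 0.41},
  {"slide": [0.66, 0.4, 0], "turn": 0, "gripper": 0.41},
])

```text
time_s: 9.2
tcp_pos: [0.4431, 0.0094, 0.2561]
eef_rot: [179.9, -0.0, -100.4]
contact_force: [-0.1, -0.7, -1.2]
gripper_width: 0.0356
gripper_force: 0.0
```

Run:
```python
from h import *
import cv2
d=dict(origin=[.60756,.14657,.41766],attitude=[162.603,.3747,169.818],intrinsics=[[325.192,0,276.902],[0,325.192,210.517],[0,0,1]])
g=np.array([.6121,-.0182,0])
for n,a in dict(lip=(278,143.5,.044),deckL=(355,120.5,.06)).items(): print(n,(ray(d,*a)-g)@Rz(np.radians(-9.9)))
go([.448,.011,.078],-99.9)
d=optics.capture('wrist'); cv2.imwrite('pics/w4.png',d['img'][:,:,::-1]); print(list(d['origin']),list(d['attitude']))
```

```text
lip [-0.03143627  0.19809611  0.044     ]
deckL [-0.11671223  0.16961449  0.06      ]
t 9.20 tcp [0.4431 0.0094 0.2561] rpy [ 179.9   -0.  -100.4] F [-0.1 -0.7 -1.2] M [0.07 0.08 0.02] w 0.0356 gf 0.0 q [ 26.8  -3.2 -24.   -0.  -69.2 -37.2]
slide [-0.017 -0.031  1.187] -0.005
[np.float64(0.42837831845453334), np.float64(-0.06894380783393236), np.float64(0.4122654011356635)] [np.float64(162.841846403607), np.float64(-0.026875080751416012), np.float64(169.71203254150544)]
```

View pics/w4.png

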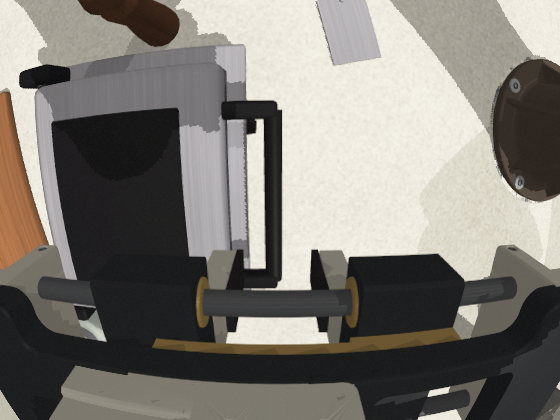

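Tray home (lip-to-deck offset 28.5 mm versus 30 expected). In the picture the bar runs at columns 264–281, rows 102–287, and lies between the fingers (about 232 and 318).

Run:
```python
from h import *
d=dict(origin=[.428378,-.068944,.412265],attitude=[162.842,-.0269,169.712],intrinsics=[[325.192,0,276.902],[0,325.192,210.517],[0,0,1]])
a=ray(d,273,108,.097);b=ray(d,273,200,.097);c=ray(d,272,280,.097);e=ray(d,228,200,.121)
print(a,b,c,'mid',(a+c)/2)
n=np.array([np.cos(np.radians(-9.9)),np.sin(np.radians(-9.9)),0])
print('along grill x from handle mid est [.448,.011]:',[(p-[.448,.011,0])@n for p in (a,b,c,e)])
s=get_state(); print((s['tcp_pos']-[.448,.011,0])@n)
```

```text
[ 0.43100389 -0.07448423  0.097     ] [0.44749922 0.0152703  0.097     ] [0.46528677 0.10490915 0.097     ] mid [0.44814533 0.01521246 0.097     ]
along grill x from handle mid est [.448,.011]: [np.float64(-0.00204579967120014), np.float64(-0.0012275136928956644), np.float64(0.0008836419415906051), np.float64(0.04055773043338682)]
-0.003258360100574625
```

Emit:
send_rows([
  {"slide": [0, -0.012, 0.2], "turn": 0, "gripper": 0.42},
  {"slide": [0, -0.012, 0.4], "turn": 0, "gripper": 0.42},
  {"slide": [0, -0.012, 0.6], "turn": 0, "gripper": 0.42},
  {"slide": [0, -0.012, 0.75], "turn": 0, "gripper": 0.42},
  {"slide": [0, -0.012, 0.75], "turn": 0, "gripper": 0.42},
])

```text
time_s: 9.67
tcp_pos: [0.4449, 0.0106, 0.1393]
eef_rot: [179.6, -0.3, -100.3]
contact_force: [-0.7, -0.4, -0.2]
gripper_width: 0.0366
gripper_force: 0.0
```

Run:
```python
from h import *
go([.4475,.0115,.078],-99.9)
```

```text
t 9.67 tcp [0.4449 0.0106 0.1393] rpy [ 179.6   -0.3 -100.3] F [-0.7 -0.4 -0.2] M [-0.02  0.24  0.  ] w 0.0366 gf 0.0 q [ 26.8   3.5 -33.9  -0.1 -53.1 -37.1]
slide [-0.011 -0.019  0.408] -0.004
```

Emit:
send_rows([
  {"slide": [0, -0.01, 0.08], "turn": 0, "gripper": 0.42},
  {"slide": [0, -0.01, 0.18], "turn": 0, "gripper": 0.42},
  {"slide": [0, -0.01, 0.28], "turn": 0, "gripper": 0.42},
  {"slide": [0, -0.01, 0.39], "turn": 0, "gripper": 0.42},
  {"slide": [0, -0.01, 0.39], "turn": 0, "gripper": 0.42},
])

```text
time_s: 10.08
tcp_pos: [0.4483, 0.0108, 0.0838]
eef_rot: [179.8, -0.1, -100.3]
contact_force: [-1.0, -0.4, -0.7]
gripper_width: 0.0367
gripper_force: 0.0
```

Emit:
send_rows([
  {"slide": [0, 0, 0], "turn": 0, "gripper": 0},
  {"slide": [0, 0, 0], "turn": 0, "gripper": 0},
  {"slide": [0, 0, 0], "turn": 0, "gripper": 0},
  {"slide": [0, 0, 0], "turn": 0, "gripper": 0},
  {"slide": [0, 0, 0], "turn": 0, "gripper": 0},
], newtons=40)

```text
time_s: 10.5
tcp_pos: [0.4476, 0.0112, 0.0863]
eef_rot: [179.9, 0.0, -100.3]
contact_force: [-8.9, 6.4, 7.5]
gripper_width: 0.0169
gripper_force: 40.0
```

Run:
```python
from h import *
st()
```

```text
t 10.50 tcp [0.4476 0.0112 0.0863] rpy [ 179.9    0.  -100.3] F [-8.9  6.4  7.5] M [2.26 3.57 0.02] w 0.0169 gf 40.0 q [ 26.7   7.7 -37.8  -0.1 -44.6 -36.9]
```

Gripped, but about 8 mm shallow on the pads; regrip deeper before lifting.

Emit:
send_rows([
  {"slide": [0, 0, 0], "turn": 0, "gripper": 0.4},
  {"slide": [0, 0, 0], "turn": 0, "gripper": 0.4},
  {"slide": [0, 0, 0], "turn": 0, "gripper": 0.4},
  {"slide": [0, 0, 0.03], "turn": 0, "gripper": 0.4},
  {"slide": [0, 0, 0.05], "turn": 0, "gripper": 0.4},
])

```text
time_s: 10.92
tcp_pos: [0.4492, 0.0109, 0.078]
eef_rot: [-180.0, 0.0, -100.3]
contact_force: [-0.1, 0.0, -0.9]
gripper_width: 0.0345
gripper_force: 0.0
```

Run:
```python
from h import *
go([.4475,.0115,.078],-99.9)
```

```text
t 10.92 tcp [0.4492 0.0109 0.078 ] rpy [-180.     0.  -100.3] F [-0.1  0.  -0.9] M [-0.01  0.1   0.03] w 0.0345 gf 0.0 q [ 26.7   8.5 -38.3   0.  -43.2 -36.9]
slide [-0.002  0.012 -0.   ] -0.004
```

Emit:
send_rows([
  {"slide": [0, 0.01, 0], "turn": 0, "gripper": 0},
  {"slide": [0, 0.01, 0], "turn": 0, "gripper": 0},
  {"slide": [0, 0.01, 0], "turn": 0, "gripper": 0},
  {"slide": [0, 0.01, 0], "turn": 0, "gripper": 0},
  {"slide": [0, 0.01, 0], "turn": 0, "gripper": 0},
], newtons=40)

```text
time_s: 11.33
tcp_pos: [0.4475, 0.0111, 0.078]
eef_rot: [-180.0, -0.0, -100.2]
contact_force: [1.2, -0.7, -2.6]
gripper_width: 0.0172
gripper_force: 40.0
```

Run:
```python
from h import *
s=st()
# arc waypoints in grill-x / z, relative to current, in tool shares
f=lambda t: np.array([-.27*np.cos(t)+.005*np.sin(t), .27*np.sin(t)+.005*np.cos(t)])
for k in (3,6,9,12,15,20,25,30,35,40,45,50,55,60,62):
    dx,dz=f(np.radians(k))-f(0); print(k,'y',round(-dx/.15,3),'z',round(-dz/.15,3))
```

```text
t 11.33 tcp [0.4475 0.0111 0.078 ] rpy [-180.    -0.  -100.2] F [ 1.2 -0.7 -2.6] M [-0.17 -0.26  0.05] w 0.0172 gf 40.0 q [ 26.8   8.3 -38.5   0.  -43.2 -37. ]
3 y -0.004 z -0.094
6 y -0.013 z -0.188
9 y -0.027 z -0.281
12 y -0.046 z -0.374
15 y -0.07 z -0.465
20 y -0.12 z -0.614
25 y -0.183 z -0.758
30 y -0.258 z -0.896
35 y -0.345 z -1.026
40 y -0.443 z -1.149
45 y -0.551 z -1.263
50 y -0.669 z -1.367
55 y -0.795 z -1.46
60 y -0.929 z -1.542
62 y -0.984 z -1.572
```

Clean grip, low forces. Lifting along the arc, 0–15° first.

Emit:
send_rows([
  {"slide": [0, -0.004, -0.094], "turn": 0, "gripper": 0},
  {"slide": [0, -0.013, -0.188], "turn": 0, "gripper": 0},
  {"slide": [0, -0.027, -0.281], "turn": 0, "gripper": 0},
  {"slide": [0, -0.046, -0.374], "turn": 0, "gripper": 0},
  {"slide": [0, -0.07, -0.465], "turn": 0, "gripper": 0},
])

```text
time_s: 11.75
tcp_pos: [0.4573, 0.0093, 0.1479]
eef_rot: [179.9, 0.0, -100.3]
contact_force: [4.5, -0.3, -8.1]
gripper_width: 0.0169
gripper_force: 40.0
```

```bash
cat >> h.py <<'E'
def arc(t): t=np.radians(t); return np.array([-.27*np.cos(t)+.005*np.sin(t), .27*np.sin(t)+.005*np.cos(t)])
def plan(t0,ts):
    s=st(); n=np.array([np.cos(np.radians(-10)),np.sin(np.radians(-10))])
    v=s['tcp_pos']-np.array([.4475,.0111,.078]); dx=v[:2]@n+arc(0)[0]; dz=v[2]+arc(0)[1]
    print('radius',np.hypot(dx,dz),'angle',np.degrees(np.arctan2(dz,-dx)-np.arctan2(.005,.27)),'lateral',v[1]*n[0]-v[0]*n[1])
    for t in ts: d=arc(t)-arc(t0); print(t,'y',round(-d[0]/.15,3),'z',round(-d[1]/.15,3))
E
python3 -c "
from h import *
plan(15,[19,23,27,31,35])"
```

```text
t 11.75 tcp [0.4573 0.0093 0.1479] rpy [ 179.9    0.  -100.3] F [ 4.5 -0.3 -8.1] M [ 0.16 -0.8  -0.02] w 0.0169 gf 40.0 q [ 25.9   3.9 -32.2  -0.  -54.  -36.2]
radius 0.2706087165072283 angle 15.00107199336333 lateral -0.00010348792103266808
19 y -0.039 z -0.119
23 y -0.086 z -0.236
27 y -0.141 z -0.349
31 y -0.204 z -0.458
35 y -0.275 z -0.562
```

Tracking the arc well.

Emit:
send_rows([
  {"slide": [0, -0.039, -0.119], "turn": 0, "gripper": 0},
  {"slide": [0, -0.086, -0.236], "turn": 0, "gripper": 0},
  {"slide": [0, -0.141, -0.349], "turn": 0, "gripper": 0},
  {"slide": [0, -0.204, -0.458], "turn": 0, "gripper": 0},
  {"slide": [0, -0.275, -0.562], "turn": 0, "gripper": 0},
])

```text
time_s: 12.17
tcp_pos: [0.4946, 0.0024, 0.2314]
eef_rot: [179.5, -0.0, -100.3]
contact_force: [-13.0, 8.9, 2.5]
gripper_width: 0.017
gripper_force: 40.0
```

```bash
python3 -c "
from h import *
plan(35,[38,41,44,47,50])
print()
plan(50,[53,56,58.5,60,60.5])"
```

```text
t 12.17 tcp [0.4946 0.0024 0.2314] rpy [ 179.5   -0.  -100.3] F [-13.    8.9   2.5] M [ 3.18  5.39 -0.05] w 0.0170 gf 40.0 q [ 22.9   3.5 -20.6  -0.3 -66.3 -33.1]
radius 0.27280387295160174 angle 34.43346590245235 lateral -0.00039495801978813375
38 y -0.057 z -0.075
41 y -0.119 z -0.146
44 y -0.184 z -0.215
47 y -0.252 z -0.279
50 y -0.324 z -0.341

t 12.17 tcp [0.4946 0.0024 0.2314] rpy [ 179.5   -0.  -100.3] F [-13.    8.9   2.5] M [ 3.18  5.39 -0.05] w 0.0170 gf 40.0 q [ 22.9   3.5 -20.6  -0.3 -66.3 -33.1]
radius 0.27280387295160174 angle 34.43346590245235 lateral -0.00039495801978813375
53 y -0.075 z -0.057
56 y -0.153 z -0.111
58.5 y -0.219 z -0.152
60 y -0.26 z -0.175
60.5 y -0.274 z -0.183
```

Emit:
send_rows([
  {"slide": [0, 0, 0], "turn": 0, "gripper": 0},
  {"slide": [0, 0, 0], "turn": 0, "gripper": 0},
  {"slide": [0, 0, 0], "turn": 0, "gripper": 0},
  {"slide": [0, 0, 0], "turn": 0, "gripper": 0},
  {"slide": [0, 0, 0], "turn": 0, "gripper": 0},
])

```text
time_s: 12.58
tcp_pos: [0.4942, 0.0025, 0.2309]
eef_rot: [179.5, -0.0, -100.3]
contact_force: [-14.2, 8.0, 6.6]
gripper_width: 0.0171
gripper_force: 40.0
```

Run:
```python
from h import *
import cv2
plan(35,[])
d=optics.capture('wrist'); cv2.imwrite('pics/w5.png',d['img'][:,:,::-1])
```

```text
t 12.58 tcp [0.4942 0.0025 0.2309] rpy [ 179.5   -0.  -100.3] F [-14.2   8.    6.6] M [ 3.02  5.94 -0.17] w 0.0171 gf 40.0 q [ 22.9   3.4 -20.7  -0.3 -66.2 -33.1]
radius 0.2728345484602879 angle 34.29209470245348 lateral -0.00037993495336808604
```

View pics/w5.png

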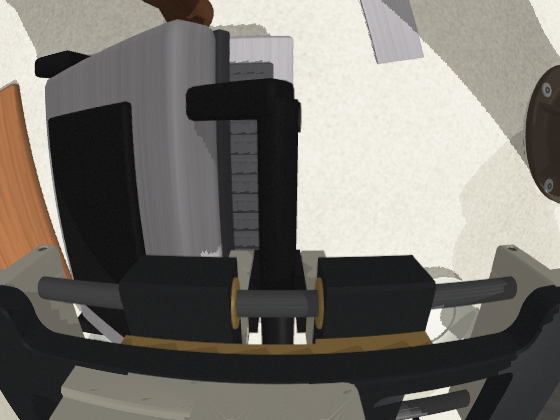

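The lid is at about 34°, bar between the pads, nothing else touching. The force is radial compression: the path is about 2–3 mm too close to the hinge. I'll correct that outward and continue.

Emit:
send_rows([
  {"slide": [-0.006, -0.044, -0.085], "turn": 0, "gripper": 0},
  {"slide": [-0.006, -0.106, -0.157], "turn": 0, "gripper": 0},
  {"slide": [-0.006, -0.172, -0.227], "turn": 0, "gripper": 0},
  {"slide": [-0.006, -0.241, -0.291], "turn": 0, "gripper": 0},
  {"slide": [-0.006, -0.313, -0.354], "turn": 0, "gripper": 0},
])

```text
time_s: 13.05
tcp_pos: [0.5408, -0.0059, 0.2855]
eef_rot: [179.5, -0.1, -100.3]
contact_force: [-17.1, 4.9, 13.2]
gripper_width: 0.017
gripper_force: 40.0
```

```bash
python3 -c "
from h import *
plan(50,[53,56,58.5,60,60.5])"
```

```text
t 13.05 tcp [ 0.5408 -0.0059  0.2855] rpy [ 1.795e+02 -1.000e-01 -1.003e+02] F [-17.1   4.9  13.2] M [ 1.8   6.88 -0.06] w 0.0170 gf 40.0 q [ 20.    6.2 -10.5  -0.2 -73.8 -30.2]
radius 0.2753917138242044 angle 49.432587119191346 lateral -0.0005081298889184557
53 y -0.075 z -0.057
56 y -0.153 z -0.111
58.5 y -0.219 z -0.152
60 y -0.26 z -0.175
60.5 y -0.274 z -0.183
```

Emit:
send_rows([
  {"slide": [-0.003, -0.07, -0.066], "turn": 0, "gripper": 0},
  {"slide": [-0.003, -0.143, -0.129], "turn": 0, "gripper": 0},
  {"slide": [-0.003, -0.207, -0.176], "turn": 0, "gripper": 0},
  {"slide": [-0.003, -0.247, -0.203], "turn": 0, "gripper": 0},
  {"slide": [-0.003, -0.261, -0.211], "turn": 0, "gripper": 0},
])

```text
time_s: 13.47
tcp_pos: [0.5822, -0.0132, 0.3167]
eef_rot: [179.8, -0.1, -100.3]
contact_force: [-7.9, -2.1, 2.4]
gripper_width: 0.0169
gripper_force: 40.0
```

Emit:
send_rows([
  {"slide": [0, 0, 0], "turn": 0, "gripper": 0},
  {"slide": [0, 0, 0], "turn": 0, "gripper": 0},
  {"slide": [0, 0, 0], "turn": 0, "gripper": 0},
  {"slide": [0, 0, 0], "turn": 0, "gripper": 0},
  {"slide": [0, 0, 0], "turn": 0, "gripper": 0},
])

```text
time_s: 13.88
tcp_pos: [0.5813, -0.0131, 0.3162]
eef_rot: [179.8, -0.1, -100.3]
contact_force: [-5.4, -3.6, 1.0]
gripper_width: 0.0169
gripper_force: 40.0
```

Run:
```python
from h import *
import cv2
plan(60,[])
d=optics.capture('side'); i=d['img'][:,:,::-1]; w=optics.capture('wrist')['img'][:,:,::-1]
c=cv2.resize(i[130:290,160:340],None,fx=2.2,fy=2.2,interpolation=cv2.INTER_CUBIC); c=cv2.copyMakeBorder(c,0,420-c.shape[0] if c.shape[0]<420 else 0,0,0,cv2.BORDER_CONSTANT)
w=cv2.resize(w,(400,300)); w=cv2.copyMakeBorder(w,0,c.shape[0]-300,0,0,cv2.BORDER_CONSTANT)
cv2.imwrite('pics/f.png',np.hstack([c,w])); print(np.hstack([c,w]).shape)
print(d['origin'],d['attitude'])
```

```text
t 13.88 tcp [ 0.5813 -0.0131  0.3162] rpy [ 1.798e+02 -1.000e-01 -1.003e+02] F [-5.4 -3.6  1. ] M [-1.05  2.57 -0.02] w 0.0169 gf 40.0 q [ 18.    9.3  -2.9   0.  -78.  -28.3]
radius 0.2776813922533457 angle 60.077891136611484 lateral -0.0005536930898497883
(420, 796, 3)
[-0.15747431  0.78721882  1.43153666] [-141.33291075    0.23725466 -139.27389889]
```

View pics/f.png

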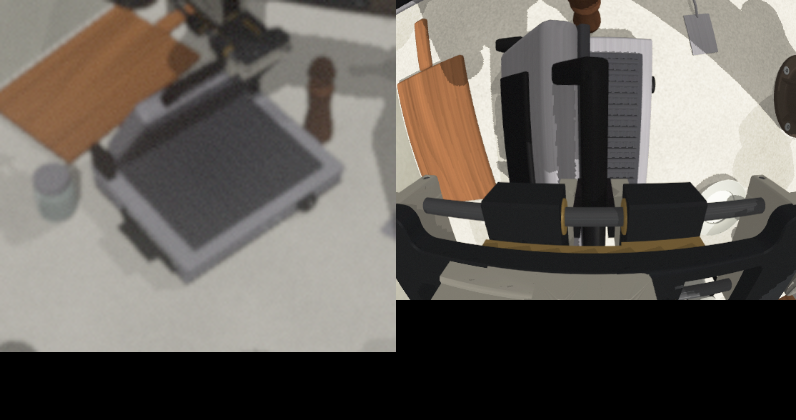

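The lid stands open at about 60°, gripped and with small forces; the tray is home and the jar, mill and plate are undisturbed. Handing in.

```bash
python3 -c "
from h import *
st(); print(order.close_job())"
```

```text
t 13.98 tcp [ 0.5813 -0.013   0.3162] rpy [ 1.798e+02 -1.000e-01 -1.003e+02] F [-6.5 -3.6  0.1] M [-1.04  2.58  0.03] w 0.0168 gf 40.0 q [ 18.    9.3  -2.9   0.  -78.  -28.3]
the job is handed in; nothing more can be done
None
```

I pushed the drip tray home against its stop with the lid down, then lifted the lid and am holding it in the fingers at about 60° (estimated from the arm's position). I handed the job in at 14 s; the hand-in gave no verdict, and nothing I saw in the pictures had been disturbed.

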